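# Lock the diffuser wheel and tighten its clamp

### The arm

A 6-joint arm with a two-finger parallel gripper is mounted at the origin on the work surface. World frame = base frame: x ahead of the robot, y to its left, z up, the work surface at z = 0. Lengths are in m, angles in rad, forces in N, time in s.
With the tool pointing down it reaches from about 0.4 to 0.825 m from the base axis. Payload 7 kg.
Tool frame: the origin (TCP) lies at the centre of the arm's flange, where the gripper is bolted on; the fingertips stand 178 mm ahead of it and the grasp point (between the pads) lies 159 mm ahead of it; z points along the fingers, y is the direction in which the jaws open and shut (so a half turn about z gives the same grasp; the last joint's range is limited). The gripper opens to 88 mm and grips with 3 to 60 N. Pads are 19 mm wide; open, the fingers measure 130 mm over their backs; the gripper's body (78 mm by 193 mm) begins 47 mm behind the grasp point.
Start: joints at [-1.06, 0.359, 0.012, 0, -1.224, -0.288], TCP at [0.149, -0.658, 0.405] pointing down, gripper open.
Joint ranges: [-3.07, 3.07], [-1.43, 2.12], [-1.02, 1.25], [-3.03, 1.67], [-3.05, -0], [-3.03, 3.03]. Speed limits (rad/s): [2.39, 2.39, 3.01, 3.14, 3.14, 3.14].

### API

Orientations are given as [roll, pitch, yaw] about the fixed x, y, z axes, in that order (R = Rz(yaw) Ry(pitch) Rx(roll)).
In Python, from station import arm gives the robot as it stands.
- The arm moves only by the shell command python3 -m handwheel 'ROWS' [OPENING] [FORCE]. ROWS is JSON, a list of rows, each a list of 4 numbers: the shift along the world's x, y, z in cm, then the turn about the world's z in rad. In form: [[dx, dy, dz, yaw], ...]. A call has 1 to 20 rows; each row shifts and turns the commanded pose from where the row before left it; what a row does not reach is not made up. A row lasts 1/10 s, in which the tool goes at most 50 mm and 8.59 degrees, less where a joint would pass 70% of its speed; a pose out of reach is approached as far as the arm can. A call is refused whole if a number of a shift passes 5 or a number of a turn 0.15, either way. A call with a gripper value outside its range is refused whole. OPENING is the closure, from 0 (fully open) to 1 (shut), set as the call begins (- or left out, the last holds). The fingers move at their own pace and stop on an object; FORCE is the grip in N (left out, the last holds). Time passes only in rows, so rows that do not move let the fingers close. It gives the time, the measured TCP pose, the force and the opening at its end, in the units of the state.
- arm.get_state(): the state, without advancing time (a new reading comes with each control period).
- arm.grab_frame(name): name is "scene" or "side" or "wrist"; returns a dict with "image" (420x560x3 uint8, red, green, blue), "depth" (420x560 float32, m along the optical axis (not along the pixel's ray), 0 where there is no reading), "vfov" (degrees; the focal length in pixels is half the picture's height over the tangent of half this angle, whatever the lens; pixels are square), "cx", "cy" (the principal point, pixels), "rvec" (rotation vector, rad) and "tvec" (3), from world to camera coordinates, as OpenCV has them. Camera axes: x right, y down, z forward; pixel columns grow to the right and rows downward; lengths in m; the calibration is good to about 2 mm. The wrist camera is an equidistant fisheye: a pixel r from the principal point sees the ray r / f radians off the axis. A picture is of the moment at which its call begins.
- arm.job_done(): hands the job in, once; it reports no verdict.
The state is a dict: "t": time; "q": joint angles; "qd": joint speeds; "joint_efforts": joint torques, N m; "eef_pos": TCP position; "ee_rot": TCP orientation; "force": force on the tool from outside, world axes, zero at the start; "moment": the same for the moment, N m; "width": finger opening in m.
Only numpy, scipy, OpenCV 4.12 (cv2) and the standard library are available. Lean on these libraries where they do the work, as an engineer would, in place of code of your own. Each camera call takes 0.05 s, during which the arm holds its last target.

### The job

Tighten the clamp lever on the diffuser wheel. The wheel spins freely and would only turn along with the lever, so first push the steel locking bar fully home through its guide into the gap between two teeth of the wheel, then swing the clamp lever clockwise (seen from above) until it is tight against its stop. Leave the bar home and do not disturb the other things on the bench.

Things in the scene. Friction and masses are not known exactly. Their poses are not given: they have to be found in the camera images.
- fixture: Grey service fixture fixed to the worktop: base 170 x 170 mm, 10 mm thick, plus a 60 mm wide, 18 mm high foot to y = 240 mm. Origin on the worktop under the wheel's axis; z up; +y runs from the wheel along the locking bar's guide, a dark steel tunnel over the foot, 45 mm wide, y = 88 to 150 mm, top at z = 44 mm, that lets the bar only slide along y.
- wheel_centre (a point): Centre of the top of the aluminium diffuser wheel, 36 mm above the worktop. Disc of radius 60 mm, 16 mm thick, with six round frosted ports and six rounded teeth 14 mm wide, 60 degrees apart, reaching to radius 80 mm. At the start a gap between teeth always faces the bar.
- bar_face (a point): Mid-width of the outer face of the locking bar's upright steel push plate, 54 mm above the worktop; point +y points outward. Plate 44 mm wide, 12 mm thick, z = 18 to 76 mm. Starts 25 to 50 mm drawn out; fully home the plate's inner face meets the outer end of the guide and this point is at y = 162 mm in the fixture's frame. Bar 0.25 to 0.5 kg, slides with dry friction.
- bar_nose (a point): Tip of the rounded nose of the same steel locking bar, half-way up it, 26 mm above the worktop. The bar is 18 mm wide, 16 mm high, 86 mm long in front of its push plate; fully home the tip stands 66 mm from the wheel's axis, between two teeth.
- lever_mid (a point): Point inside the clamp lever, 65 mm out from the wheel's axis, 72 mm above the worktop. Lever: dark steel blade above the wheel, radial from the axis to 95 mm out, 12 mm thick, 36 mm high (z = 54 to 90 mm). Starts pointing within 50 degrees of the fixture's +x. Its screw is stiff: about 4 N here turns it in the wheel, while the wheel itself spins almost without force.
- wheel (a joint): Turn of the diffuser wheel in the fixture, rad, growing clockwise seen from above; spins freely. With the bar home and the wheel pushed clockwise, a tooth comes to bear on the bar at about 0.3.
- clamp (a joint): Turn of the clamp lever relative to the wheel, rad, growing clockwise seen from above; 0 to 0.25 at the start (loose), stop at 1.3 (tight). It stays where it is left.
- eyepiece: Matte black eyepiece tube standing upright, 42 mm diameter, 80 mm tall; origin at the centre of its underside. A bystander.
- slide_holder: Chrome slide holder lying flat, 100 x 55 mm, 14 mm high; origin at the centre of its underside. A bystander.
- bulb_puller: Green rubber lamp bulb puller standing upright, 38 mm diameter, 74 mm tall; origin at the centre of its underside. A bystander.
- diffuser: Spare frosted glass diffuser disc lying flat, 60 mm diameter, 6 mm thick; origin at the centre of its underside. A bystander.
Things that resemble listed ones, but are neither listed nor needed, are in the scene too. What is shaped like the part that bears bar_face but blue or brown is not meant.

How it is judged:
On the way, in this order (a step that is already met when the one before it is completed fails the run):
1. the locking bar is fully home while the clamp is still loose (y of bar_face in the frame of fixture below 0.168 m and value of joint clamp below 0.6 rad), for 0.2 s.
2. the clamp lever is turned tight with the bar home (value of joint clamp above 1.15 rad and y of bar_face in the frame of fixture below 0.168 m), for 0.2 s.
At the end, for the whole second after the job is handed in: The clamp lever is at its stop (at least 1.15 of 1.3 rad, relative to the wheel) and the locking bar is home (within 6 mm of the end of its travel), with lever, wheel and bar at rest (all of step 2 and velocity of joint clamp below 0.05 rad/s and velocity of joint wheel between -0.1 and 0.1 rad/s and linear speed of bar below 0.02 m/s); the robot touches nothing.
It fails at once if a bystander (eyepiece tube, slide holder, bulb puller or spare diffuser) is moved by more than 20 mm (distance of any of eyepiece, slide_holder, bulb_puller, diffuser from where it was at the start of the episode above 0.02 m).
It also fails if it takes over 56 s, if anything falls off the work surface, if the arm or the gripper's body presses on something with over 40 N, if the wrist force passes 120 N, or if a joint passes its speed limit or range.

## Working session

There is one attempt and no reset: what is moved stays moved. The work goes in short steps, Python scripts to look and compute and a shell command to move; the robot and the scene stay as the last step left them, time stands still between calls to the robot, and variables do not carry over. Pictures are saved under pics/ and viewed, and the job is handed in when it is done.

```bash
mkdir -p pics; cat > h.py <<'E'
import numpy as np,cv2
from station import arm
def grab(n):
    f=arm.grab_frame(n); np.savez('last_%s.npz'%n,**f); return f
def load(n): 
    d=np.load('last_%s.npz'%n); return {k:d[k] for k in d}
def pts(f):
    im=f['image'];h,w=im.shape[:2];F=h/2/np.tan(np.radians(float(f['vfov']))/2)
    u,v=np.meshgrid(np.arange(w),np.arange(h));d=f['depth']
    P=np.stack([(u-f['cx'])/F*d,(v-f['cy'])/F*d,d],-1)
    R=cv2.Rodrigues(f['rvec'])[0]
    W=(P-f['tvec'].reshape(3))@R
    W[d==0]=np.nan
    return W
def save(name,im,s=1): cv2.imwrite('pics/'+name,cv2.cvtColor(cv2.resize(im,None,fx=s,fy=s,interpolation=cv2.INTER_CUBIC),cv2.COLOR_RGB2BGR))
E
python3 - <<'E'
from h import *
for n in ['scene','side','wrist']:
    f=grab(n); save(n+'0.png',f['image'],1.4)
    print(n,f['vfov'],f['rvec'],f['tvec'])
print(arm.get_state())
E
```

```text
scene 51.617053962712 [ 1.52766664  2.22955914 -0.72746532] [ 0.25825361 -0.37994017  1.19242276]
side 56.54215334907636 [ 0.15623418 -2.91565326  1.0504283 ] [0.55082134 0.12394179 0.64128163]
wrist 65.70646984690485 [-1.82692333 -2.2860384  -0.36011738] [ 0.67536143 -0.0389477   0.39226641]
{'t': 0.15, 'q': array([-1.05991717e+00,  3.59249613e-01,  1.13073119e-02, -2.28091027e-04,
       -1.22409746e+00, -2.88112871e-01]), 'qd': array([-6.93813905e-05,  3.44877058e-04,  4.37423611e-03,  1.23436276e-03,
        3.99926877e-04, -7.27764594e-05]), 'joint_efforts': array([-3.40713646e-03, -5.83274388e+01,  2.93286932e+01,  7.00142831e+00,
        8.69002892e-03, -1.08398635e-04]), 'eef_pos': array([ 0.14910445, -0.65819997,  0.40394146]), 'ee_rot': array([ 3.14033953e+00, -1.47731971e-04, -2.91890391e+00]), 'force': array([ 0.78038757, -0.14301997, -0.34929456]), 'moment': array([ 0.03934493, -0.04187414,  0.02366316]), 'width': 0.0877278364581756}
```

View pics/scene0.png

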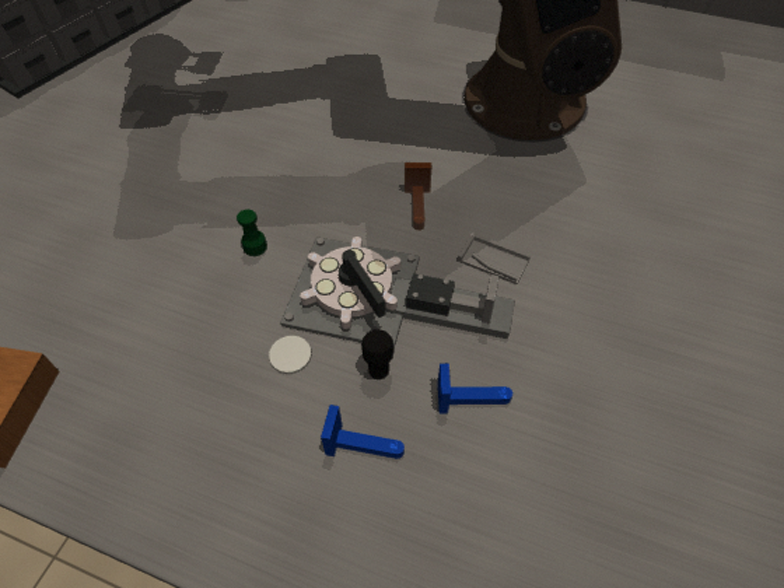

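View pics/side0.png

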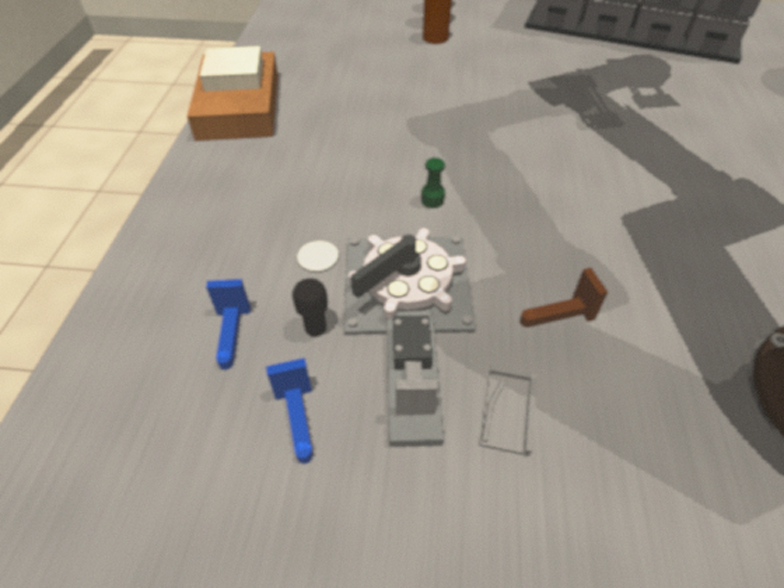

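View pics/wrist0.png

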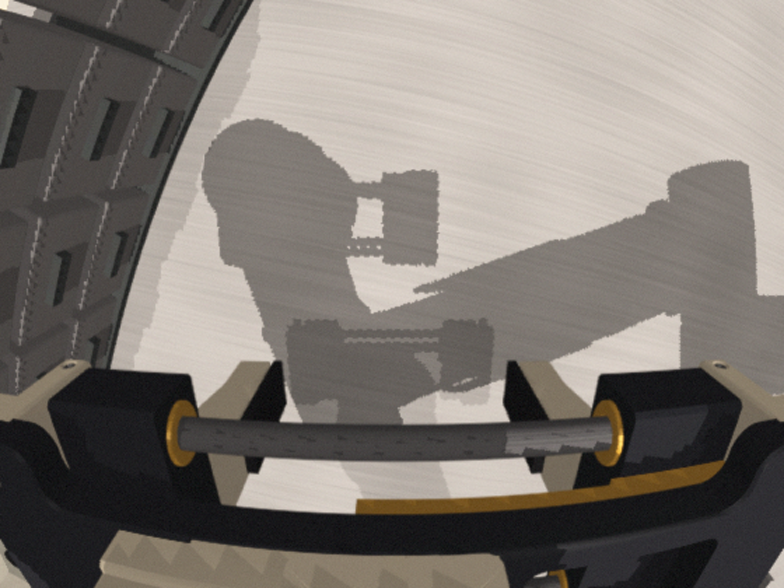

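In the scene picture (784 px wide) the steel push plate stands on the fixture foot at about (490,300). The look-alikes are blue at (445,388) and (332,430), and brown at (418,178). I choose the steel one in the guide. The lever runs from (348,262) to (380,308), with the black eyepiece at (377,355) close to its tip. Now I'll measure and check with a crop.

```bash
python3 - <<'E'
from h import *
for n,c in [('scene',(200,100,380,260)),('side',(180,120,400,330))]:
    f=load(n);W=pts(f);z=W[...,2]
    x0,y0,x1,y1=c
    save(n+'crop.png',f['image'][y0:y1,x0:x1],3.6 if n=='scene' else 2.8)
    m=np.zeros(z.shape,bool);m[y0:y1,x0:x1]=1
    tab=W[m&(abs(z)<.008)]; print(n,'table z',np.median(tab[:,2]))
    for lo,hi in [(.004,.014),(.014,.024),(.031,.040),(.041,.048),(.065,.082),(.084,.096)]:
        q=W[m&(z>lo)&(z<hi)]
        print(lo,hi,len(q),'med',np.median(q,0).round(4) if len(q) else '', 'x',np.percentile(q[:,0],[1,99]).round(3),'y',np.percentile(q[:,1],[1,99]).round(3))
    # height map top-view
    q=W[m&np.isfinite(z)];print()
E
```

```text
scene table z -0.0008561107668948719
0.004 0.014 3578 med [ 0.5622 -0.091   0.0087] x [0.32 0.69] y [-0.215  0.101]
0.014 0.024 1529 med [0.5331 0.0201 0.017 ] x [0.309 0.623] y [-0.205  0.108]
0.031 0.04 2245 med [ 0.5492 -0.1197  0.0354] x [0.313 0.617] y [-0.198  0.065]
0.041 0.048 626 med [ 0.5326 -0.0138  0.0433] x [0.307 0.563] y [-0.13   0.074]
0.065 0.082 674 med [ 0.6509 -0.0394  0.0766] x [0.5   0.679] y [-0.133  0.079]
0.084 0.096 307 med [ 0.5755 -0.095   0.0882] x [0.54 0.61] y [-0.138 -0.055]

side table z -0.0010906734001409355
0.004 0.014 4856 med [ 0.4843 -0.0574  0.0083] x [0.363 0.7  ] y [-0.291  0.13 ]
0.014 0.024 2604 med [0.5352 0.0667 0.0165] x [0.352 0.674] y [-0.299  0.136]
0.031 0.04 2335 med [ 0.5311 -0.1014  0.0351] x [0.48  0.674] y [-0.3   0.08]
0.041 0.048 998 med [ 0.5331 -0.0066  0.043 ] x [0.506 0.679] y [-0.302  0.081]
0.065 0.082 1093 med [ 0.5861 -0.0351  0.0747] x [0.501 0.676] y [-0.297  0.082]
0.084 0.096 379 med [ 0.5749 -0.0926  0.0881] x [0.54  0.609] y [-0.136 -0.053]
```

```bash
python3 - <<'E'
from h import *
# top view height map, 1px = 1mm merge, 2x zoom
out=[]
for n in ['scene','side']:
    f=load(n);W=pts(f).reshape(-1,3);C=f['image'].reshape(-1,3)
    k=np.isfinite(W[:,2])&(W[:,2]<.12)&(W[:,2]>-.02)
    W=W[k];C=C[k]
    # image: right = -y, up = +x ; x .3...0.9, y -.35...+.35
    o=np.argsort(W[:,2]);W=W[o];C=C[o]
    X0,X1,Y0,Y1=.25,.85,-.4,.4
    im=np.zeros((600,800,3),np.uint8)
    r=((X1-W[:,0])*1000).astype(int);c=((Y1-W[:,1])*1000).astype(int)
    g=(r>1)&(r<599)&(c>1)&(c<799)
    for dr in (-1,0,1):
        for dc in (-1,0,1): im[r[g]+dr,c[g]+dc]=C[g]
    save('top_%s.png'%n,im)
E
```

```text
(no output)
```

View pics/top_scene.png

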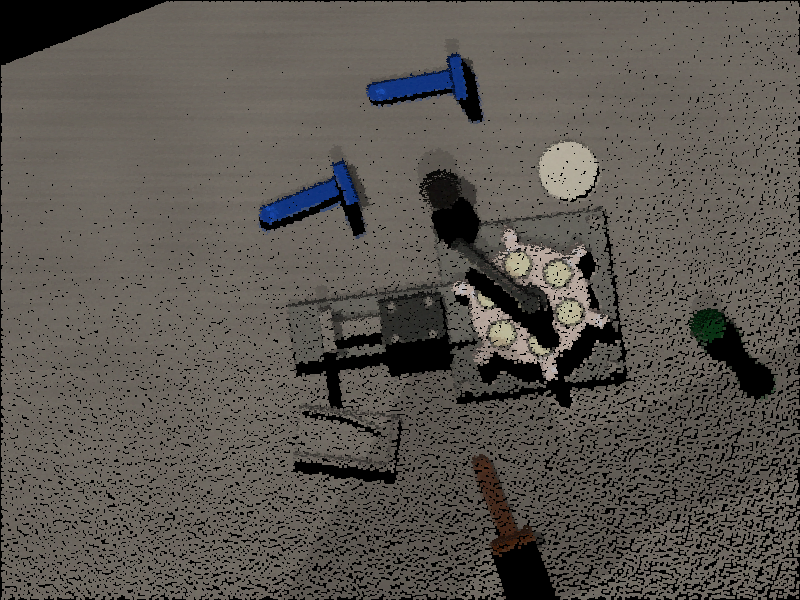

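View pics/sidecrop.png

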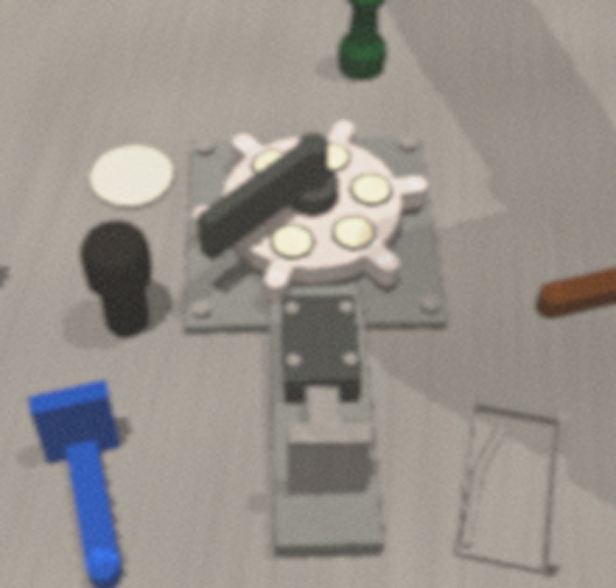

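View pics/scenecrop.png

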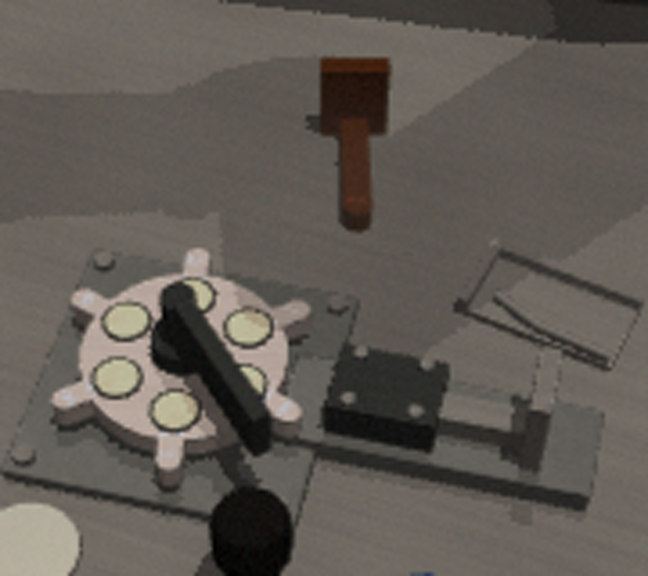

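```bash
python3 - <<'E'
from h import *
from scipy.optimize import least_squares
P=[]
for n in ['scene','side']:
    f=load(n);W=pts(f);z=W[...,2];x=W[...,0];y=W[...,1]
    box=(x>.44)&(x<.66)&(y<.14)&(y>-.25)
    # wheel top: bright pink? height 34-39, within
    q=W[box&(z>.031)&(z<.040)&(y<-.03)]
    # robust circle: maximise annulus coverage; count of pts within r60 minus outside r82
    best=max(((np.sum(np.hypot(q[:,0]-a,q[:,1]-b)<.059)*1.0,a,b) for a in np.arange(.5,.58,.001) for b in np.arange(-.15,-.07,.001)))
    # extent of teeth: 
    print(n,'disc',best)
    fo=W[box&(z>.0145)&(z<.020)&(x<.575)&(y>-.03)]
    print('foot x',np.percentile(fo[:,0],[1,50,99]),'y',np.percentile(fo[:,1],[1,99]))
    g=W[box&(z>.041)&(z<.047)&(x<.57)&(y>-.04)&(y<.06)]
    c,s,a=cv2.minAreaRect((g[:,:2]*1000).astype(np.float32));print('guide',c,s,a)
    g=W[box&(z>.071)&(z<.080)&(x<.57)&(y>-.01)]
    print('plate top',len(g)); 
    if len(g)>5: print(cv2.minAreaRect((g[:,:2]*1000).astype(np.float32)),g.mean(0))
    g=W[box&(z>.03)&(z<.078)&(x<.57)&(y>.045)]
    print('plate',len(g),np.percentile(g,[2,50,98],axis=0).round(4).tolist())
    g=W[(z>.084)&(z<.096)&box]
    d=cv2.minAreaRect((g[:,:2]*1000).astype(np.float32));print('lever',d)
    # base
    g=W[box&(z>.005)&(z<.0125)]
    print('base',cv2.minAreaRect((g[:,:2]*1000).astype(np.float32)))
    e=W[(x>.6)&(x<.7)&(y>-.1)&(y<0)&(z>.07)&(z<.09)];print('eyep',len(e),e.mean(0),e.min(0),e.max(0))
E
```

```text
scene disc (np.float64(1516.0), np.float64(0.548), np.float64(-0.12899999999999998))
foot x [0.49038674 0.53684708 0.56154413] y [-0.02538723  0.108972  ]
guide (532.0951538085938, -11.095481872558594) (45.831382751464844, 61.550350189208984) 7.669318199157715
plate top 122
((520.7765502929688, 72.77622985839844), (46.16128158569336, 11.82302474975586), 7.421246528625488) [0.52181777 0.07285239 0.07473261]
plate 287 [[0.4997, 0.0468, 0.0306], [0.5278, 0.0711, 0.0596], [0.5431, 0.0807, 0.0766]]
lever ((575.9576416015625, -97.59504699707031), (107.03469848632812, 19.920852661132812), 48.80715560913086)
base ((562.3883666992188, -41.85337829589844), (224.5150604248047, 343.5675354003906), 6.251330375671387)
eyep 445 [ 0.65299817 -0.0430041   0.07855716] [ 0.60019359 -0.07298177  0.07002643] [ 0.68016546 -0.0203074   0.08982432]
side disc (np.float64(1499.0), np.float64(0.547), np.float64(-0.12699999999999997))
foot x [0.48961722 0.5229889  0.56160786] y [-0.02462447  0.11055356]
guide (532.1620483398438, -9.195987701416016) (44.82143020629883, 61.961814880371094) 7.2914910316467285
plate top 242
((521.142822265625, 74.20085144042969), (43.09656524658203, 12.752701759338379), 6.601140975952148) [0.52153369 0.07465378 0.07442545]
plate 635 [[0.4999, 0.0684, 0.0318], [0.5209, 0.0785, 0.0636], [0.542, 0.0822, 0.076]]
lever ((572.872802734375, -93.63868713378906), (104.55461883544922, 21.122276306152344), 53.89319610595703)
base ((561.893310546875, -41.37431335449219), (220.056396484375, 342.7875671386719), 6.43946647644043)
eyep 476 [ 0.64920891 -0.03938866  0.07832396] [ 0.60013389 -0.07111947  0.07002843] [ 0.67954884 -0.01910875  0.08981622]
```

The depth data agrees with the stated sizes:

| Item | Measurement |
|---|---|
| Fixture origin | about (0.547, -0.128), yaw about 7.4°, from disc and guide |
| Guide | 45 x 62 mm, as given |
| Plate | 44 x 12 mm, top z 0.075 |
| bar_face | fixture y about 0.209, so about 47 mm to push |
| Lever | world angle about 50°, about 43° from fixture +x |

I'll move above the outside of the plate with the fingers closed and the jaw axis along the plate.

```bash
python3 -m handwheel '[[3,3,0,0.08],[3,3,0,0.08],[3,3,0,0.08],[3,3,0,0.08],[3,3,0,0.08],[3,3,0,0.08],[3,3,0,0.08],[3,3,0,0.08],[3,3,0,0.08],[1.5,4,0,0.08],[1.5,4,0,0.08],[1.5,4,0,0.08],[1,4,0,0.08],[1,4,0,0.08],[1,4,0,0.08],[0,4,0,0.08],[0,4,0,0.08],[0,4,0,0.08],[0,4,0,0.04],[0,4,0,0]]' 1 40
```

```text
t: 2.15
eef_pos: [0.4937, 0.0533, 0.4047]
ee_rot: [-3.141, 0.0, -1.437]
force: [0.4, -0.3, -0.3]
width: 0.0005
```

```bash
python3 -m handwheel '[[0.7,2,0,0],[0.7,2,0,0],[0.8,2.3,0,0],[0,0,-3,0],[0,0,-4,0],[0,0,-4,0],[0,0,-4,0],[0,0,-2.2,0],[0,0,-1.5,0],[0,0,0,0],[0,0,0,0]]'; python3 - <<'E'
from h import *
for n in ['side','scene']:
    f=grab(n); save(n+'1.png',f['image'][90:350,150:430],2.2)
E
```

```text
t: 3.25
eef_pos: [0.5165, 0.1147, 0.2177]
ee_rot: [3.141, -0.0, -1.439]
force: [0.9, 0.8, 0.5]
width: 0.0002
```

View pics/scene1.png

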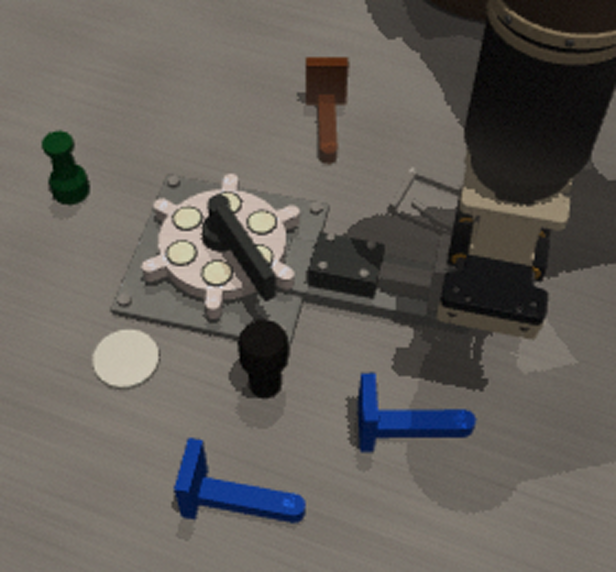

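View pics/side1.png

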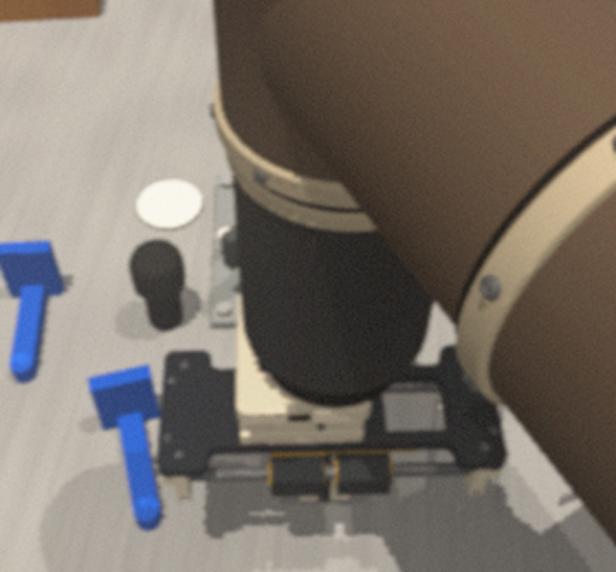

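The scene picture shows the gripper just outside the plate (at about (490,290) in the crop), with the bystanders untouched. Push along the guide.

```bash
python3 -m handwheel '[[0.08,-0.6,0,0],[0.08,-0.6,0,0],[0.08,-0.6,0,0],[0.08,-0.6,0,0],[0.08,-0.6,0,0],[0.08,-0.6,0,0]]'; python3 -m handwheel '[[0.08,-0.6,0,0],[0.08,-0.6,0,0],[0.08,-0.6,0,0],[0.04,-0.3,0,0],[0.04,-0.3,0,0],[0.04,-0.3,0,0],[0,0,0,0]]'
```

```text
t: 3.95
eef_pos: [0.5213, 0.0785, 0.218]
ee_rot: [-3.14, 0.001, -1.439]
force: [-0.6, 3.0, 3.1]
width: 0.0006
t: 4.65
eef_pos: [0.5243, 0.0512, 0.2175]
ee_rot: [3.141, -0.0, -1.439]
force: [0.7, 0.1, 0.2]
width: 0.0005
```

```bash
python3 -m handwheel '[[0.03,-0.25,0,0],[0.03,-0.25,0,0]]';python3 -m handwheel '[[0.03,-0.2,0,0],[0.03,-0.2,0,0]]';python3 -m handwheel '[[0.01,-0.1,0,0],[0.01,-0.1,0,0]]'
```

```text
t: 4.85
eef_pos: [0.5249, 0.0466, 0.2174]
ee_rot: [3.141, -0.0, -1.439]
force: [0.4, 1.7, 0.3]
width: 0.0003
t: 5.05
eef_pos: [0.5255, 0.0425, 0.2175]
ee_rot: [3.141, 0.0, -1.439]
force: [-5.6, 13.3, 3.2]
width: 0.0003
t: 5.25
eef_pos: [0.5255, 0.042, 0.2175]
ee_rot: [-3.141, 0.003, -1.44]
force: [-8.3, 21.8, 3.1]
width: 0.0005
```

The force rose at TCP fixture y of about 0.172, which matches home (0.162 plus half the finger). I'll back off, lift and look.

```bash
python3 -m handwheel '[[0,0.3,0,0],[-0.1,1,0,0],[-0.2,1.5,0,0],[-0.2,1.5,0,0],[0,0,2,0],[0,0,4,0],[0,0,4,0],[-3,0,4,0],[-4,4,0,0],[-4,4,0,0],[-3,4,0,0],[0,0,0,0]]'; python3 - <<'E'
from h import *
f=grab('scene');save('scene2.png',f['image'][90:350,150:430],2.2);W=pts(f);x,y,z=W[...,0],W[...,1],W[...,2]
def fix(q): d=q[:,:2]-[.5474,-.1281]; return np.c_[d@[.992,.129],d@[-.129,.992]]
g=W[(z>.07)&(z<.079)&(x>.48)&(x<.57)&(y>-.02)&(y<.12)]
r=fix(g);print(len(g),np.percentile(r,[1,50,99],axis=0))
# plate fit
k=g[abs(r[:,0])<.03];print(cv2.minAreaRect((fix(k)*1000).astype(np.float32)))
g=W[(z>.085)&(z<.094)&(x>.48)&(x<.64)&(y>-.2)&(y<-.02)];r=fix(g);k=np.hypot(*r.T)>.04
print('lever angle fix deg',np.degrees(np.arctan2(np.median(r[k,1]),np.median(r[k,0]))))
print(arm.get_state()['eef_pos'])
E
```

```text
t: 6.45
eef_pos: [0.3871, 0.1986, 0.3584]
ee_rot: [-3.14, 0.002, -1.432]
force: [1.0, 0.4, 0.9]
width: 0.0005
125 [[-0.02203194  0.14887579]
 [ 0.00240219  0.15511917]
 [ 0.02158518  0.16075882]]
((-0.390167236328125, 154.80816650390625), (44.294193267822266, 12.001317024230957), 0.12162380665540695)
lever angle fix deg 42.52980360872544
[0.38825899 0.19725648 0.35825031]
```

View pics/scene2.png

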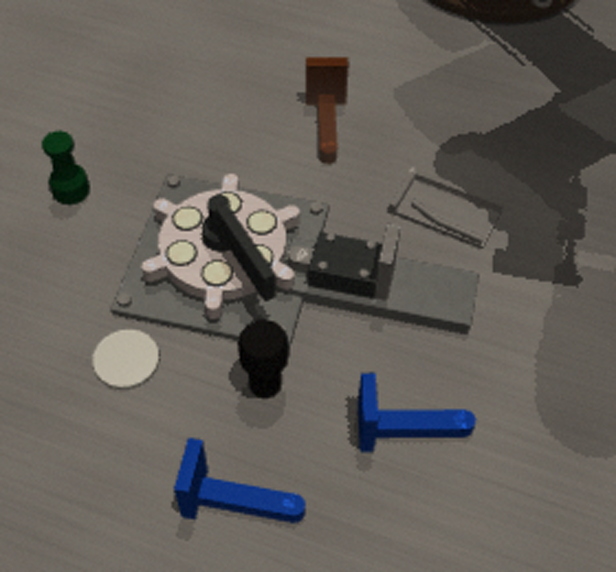

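The view shows the bar home: the plate is against the guide at (390,245), centre at fixture y 0.155, outer face about 0.161. The lever still sits at 42.5° from fixture +x (tip (265,290)). Next I'll go to the counter-clockwise side of the lever.

```bash
python3 -m handwheel '[[1.7,-2.6,0,0.074],[1.7,-2.6,0,0.074],[1.7,-2.6,0,0.074],[1.7,-2.6,0,0.074],[1.7,-2.6,0,0.074],[1.7,-2.6,0,0.074],[1.7,-2.6,0,0.074],[1.8,-2.6,0,0.074],[1.8,-2.6,0,0.074],[1.9,-2.7,0,0.07],[0,0,0,0],[0,0,-2,0],[0,0,-2,0],[0,0,0,0]]'
```

```text
t: 7.9
eef_pos: [0.5631, -0.0671, 0.3148]
ee_rot: [3.138, 0.004, -0.705]
force: [0.4, 0.6, -1.3]
width: 0.0006
```

```bash
python3 -m handwheel '[[-0.2,0.3,-1,0],[0,0,-1.5,0],[0,0,-1.5,0],[0,0,-1.5,0],[0,0,-1.2,0],[0,0,-1,0],[0,0,0,0]]'; python3 - <<'E'
from h import *
f=grab('scene');save('scene3.png',f['image'][90:300,180:400],2.8)
E
```

```text
t: 8.6
eef_pos: [0.5618, -0.0635, 0.2395]
ee_rot: [3.14, 0.001, -0.703]
force: [0.1, -0.2, 0.2]
width: 0.0008
```

View pics/scene3.png

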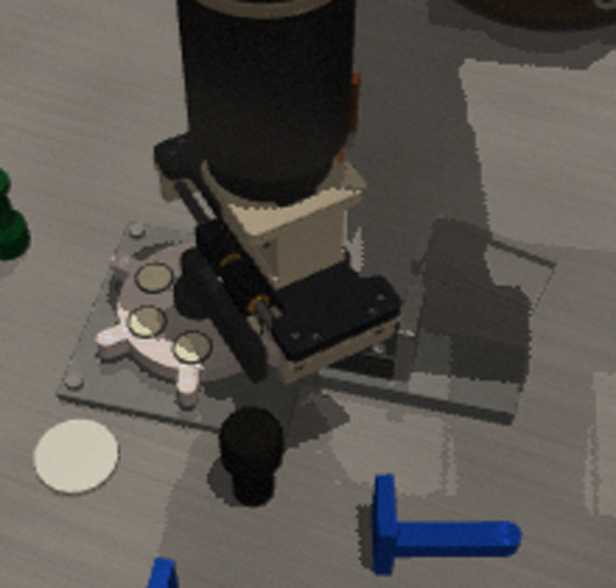

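The fingers stand beside the lever on its counter-clockwise side (lever (230,320), gripper (270,290)), clear of the eyepiece at (252,440). Next, work out the arc.

```bash
python3 - <<'E'
import numpy as np
o=np.array([54.74,-12.81]);r=6.03
P=[o+r*np.array([np.cos(np.radians(50+15.9-a)),np.sin(np.radians(50+15.9-a))]) for a in range(0,121,6)]
print('first',P[0]-[56.18,-6.35])
for i in range(20): print((i+1)*6,(P[i+1]-P[i]).round(2),P[i+1].round(1))
E
```

```text
first [ 1.02223268 -0.95560991]
6 [ 0.56 -0.29] [57.8 -7.6]
12 [ 0.53 -0.34] [58.3 -7.9]
18 [ 0.49 -0.4 ] [58.8 -8.3]
24 [ 0.45 -0.45] [59.2 -8.8]
30 [ 0.4  -0.49] [59.6 -9.3]
36 [ 0.34 -0.53] [60.  -9.8]
42 [ 0.29 -0.56] [ 60.3 -10.4]
48 [ 0.23 -0.59] [ 60.5 -11. ]
54 [ 0.16 -0.61] [ 60.6 -11.6]
60 [ 0.1  -0.62] [ 60.7 -12.2]
66 [ 0.03 -0.63] [ 60.8 -12.8]
72 [-0.03 -0.63] [ 60.7 -13.5]
78 [-0.1  -0.62] [ 60.6 -14.1]
84 [-0.16 -0.61] [ 60.5 -14.7]
90 [-0.23 -0.59] [ 60.2 -15.3]
96 [-0.29 -0.56] [ 60.  -15.8]
102 [-0.34 -0.53] [ 59.6 -16.4]
108 [-0.4  -0.49] [ 59.2 -16.9]
114 [-0.45 -0.45] [ 58.8 -17.3]
120 [-0.49 -0.4 ] [ 58.3 -17.7]
```

```bash
python3 -m handwheel '[[0.5,-0.5,0,0],[0.5,-0.45,0,0],[0.56,-0.29,0,-0.105],[0.53,-0.34,0,-0.105],[0.49,-0.4,0,-0.105],[0.45,-0.45,0,-0.105]]'; python3 -m handwheel '[[0.4,-0.49,0,-0.105],[0.34,-0.53,0,-0.105],[0.29,-0.56,0,-0.105],[0.23,-0.59,0,-0.105]]'; python3 - <<'E'
from h import *
f=grab('scene');save('scene4.png',f['image'][90:300,180:400],2.8)
E
```

```text
t: 9.25
eef_pos: [0.5933, -0.0884, 0.2412]
ee_rot: [-3.141, -0.0, -1.127]
force: [-0.8, 1.5, 0.6]
width: 0.0002
t: 9.65
eef_pos: [0.6058, -0.1098, 0.2412]
ee_rot: [-3.141, 0.001, -1.547]
force: [-0.8, 3.9, 1.2]
width: 0.0003
```

View pics/scene4.png

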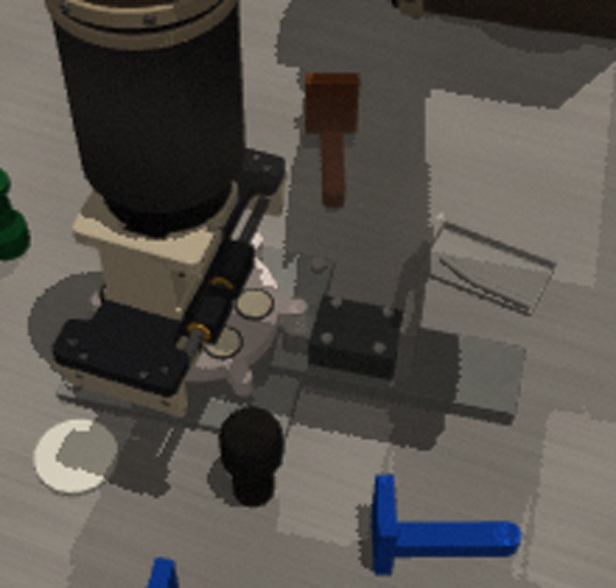

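The wheel has turned against the bar and the lever is following at about 4 N, with bystanders and bar in place. Continue.

```bash
python3 -m handwheel '[[0.16,-0.61,0,-0.105],[0.1,-0.62,0,-0.105],[0.03,-0.63,0,-0.105],[-0.03,-0.63,0,-0.105]]'; python3 -m handwheel '[[-0.1,-0.62,0,-0.105],[-0.08,-0.3,0,-0.052]]';python3 -m handwheel '[[-0.08,-0.3,0,-0.052],[-0.11,-0.3,0,-0.052]]'
```

```text
t: 10.1
eef_pos: [0.6087, -0.1345, 0.2412]
ee_rot: [-3.14, 0.001, -1.965]
force: [1.3, 4.0, -1.0]
width: 0.0007
t: 10.3
eef_pos: [0.607, -0.144, 0.2413]
ee_rot: [-3.139, 0.002, -2.122]
force: [3.4, 2.3, -2.7]
width: 0.0006
t: 10.5
eef_pos: [0.6053, -0.1498, 0.2413]
ee_rot: [-3.139, 0.002, -2.223]
force: [3.4, 1.4, -2.3]
width: 0.0004
```

```bash
python3 -m handwheel '[[-0.11,-0.3,0,-0.052]]';python3 -m handwheel '[[-0.13,-0.28,0,-0.052]]'
```

```text
t: 10.6
eef_pos: [0.6042, -0.1528, 0.2413]
ee_rot: [-3.139, 0.002, -2.275]
force: [3.5, 2.1, -2.4]
width: 0.0005
t: 10.7
eef_pos: [0.603, -0.1556, 0.2413]
ee_rot: [-3.139, 0.002, -2.327]
force: [3.7, 1.5, -3.1]
width: 0.0007
```

```bash
python3 -m handwheel '[[-0.14,-0.28,0,-0.052]]'
```

```text
t: 10.8
eef_pos: [0.6016, -0.1584, 0.2413]
ee_rot: [-3.139, 0.003, -2.379]
force: [2.7, 2.0, -2.9]
width: 0.0007
```

```bash
python3 -m handwheel '[[-0.15,-0.27,0,-0.052]]'; python3 -m handwheel '[[-0.16,-0.27,0,-0.052]]'; python3 - <<'E'
from h import *
f=grab('scene');save('scene5.png',f['image'][90:300,180:400],2.8)
f=grab('side');save('side5.png',f['image'][120:330,180:400],2.8)
E
```

```text
t: 10.9
eef_pos: [0.6001, -0.1612, 0.2413]
ee_rot: [-3.139, 0.003, -2.431]
force: [3.9, 0.7, -3.0]
width: 0.0004
t: 11.0
eef_pos: [0.5984, -0.1639, 0.2413]
ee_rot: [-3.14, 0.003, -2.483]
force: [3.5, 0.7, -2.0]
width: 0.0002
```

View pics/scene5.png

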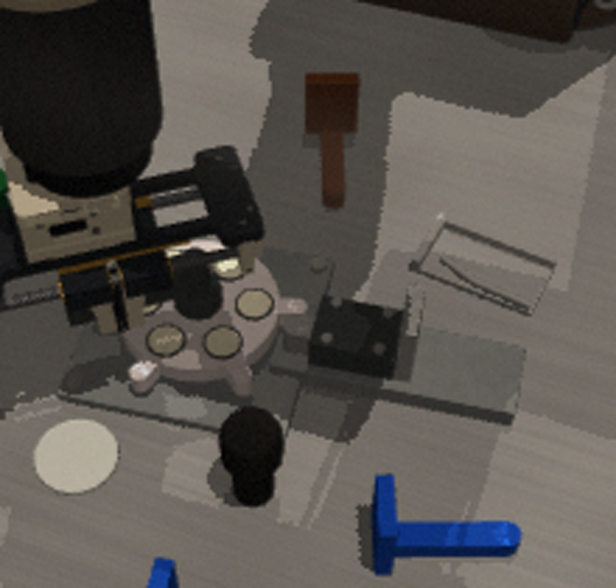

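View pics/side5.png

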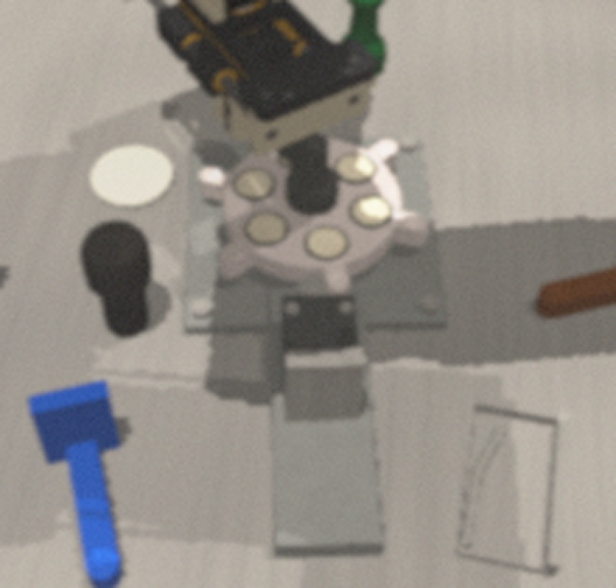

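```bash
python3 - <<'E'
from h import *
def fix(q): d=q[:,:2]-[.5474,-.1281]; return np.c_[d@[.992,.129],d@[-.129,.992]]
for n in ['scene','side']:
    f=load(n);W=pts(f).reshape(-1,3);C=f['image'].reshape(-1,3).astype(float)
    k=np.isfinite(W[:,2]);W=W[k];C=C[k]
    r=fix(W);R=np.hypot(*r.T);A=np.degrees(np.arctan2(r[:,1],r[:,0]))
    k=(W[:,2]>.028)&(W[:,2]<.041)&(R>.064)&(R<.079)&(A<160)
    h,_=np.histogram(A[k],np.arange(-180,181,4));print(n,'teeth',[(a,c) for a,c in zip(np.arange(-178,181,4),h) if c>3])
    k=(W[:,2]>.084)&(W[:,2]<.093)&(R<.098)
    print('lever top',k.sum()); 
    for a in range(10,100,10):
        kk=k&(R>a/1000-.005)&(R<a/1000+.005)
        if kk.sum(): print(a,kk.sum(),np.percentile(A[kk],[5,50,95]).round(0))
    k=(W[:,2]>.065)&(W[:,2]<.077)&(abs(r[:,0])<.03)&(R>.13)&(R<.2);print('plate',np.percentile(r[k],[2,50,98],axis=0).round(4).tolist())
E
```

```text
scene teeth [(np.int64(-26), np.int64(4)), (np.int64(-22), np.int64(17)), (np.int64(-18), np.int64(19)), (np.int64(-14), np.int64(15)), (np.int64(34), np.int64(6)), (np.int64(38), np.int64(21)), (np.int64(42), np.int64(21)), (np.int64(46), np.int64(6)), (np.int64(82), np.int64(15)), (np.int64(86), np.int64(14)), (np.int64(90), np.int64(14)), (np.int64(94), np.int64(15)), (np.int64(98), np.int64(21)), (np.int64(102), np.int64(11)), (np.int64(106), np.int64(10))]
lever top 78
10 27 [-166.  -89.  164.]
20 3 [-82. -69. -44.]
50 6 [-27. -26. -25.]
60 16 [-36. -30. -27.]
70 13 [-37. -35. -34.]
80 13 [-39. -37. -36.]
plate [[-0.021, 0.1496], [0.0021, 0.1556], [0.0216, 0.1614]]
side teeth [(np.int64(-146), np.int64(5)), (np.int64(-142), np.int64(19)), (np.int64(-138), np.int64(12)), (np.int64(-134), np.int64(12)), (np.int64(-22), np.int64(13)), (np.int64(-18), np.int64(15)), (np.int64(-14), np.int64(25)), (np.int64(34), np.int64(5)), (np.int64(38), np.int64(17)), (np.int64(42), np.int64(18)), (np.int64(46), np.int64(27)), (np.int64(82), np.int64(10)), (np.int64(86), np.int64(16)), (np.int64(90), np.int64(20)), (np.int64(94), np.int64(18)), (np.int64(98), np.int64(24)), (np.int64(102), np.int64(21)), (np.int64(106), np.int64(11)), (np.int64(154), np.int64(8)), (np.int64(158), np.int64(27))]
lever top 106
10 55 [-163.   30.  150.]
50 12 [-30. -26. -24.]
60 10 [-32. -28. -27.]
70 8 [-37. -35. -34.]
80 3 [-35. -35. -35.]
plate [[-0.0212, 0.1502], [-0.0011, 0.1593], [0.0218, 0.1629]]
```

```bash
python3 - <<'E'
from h import *
f=grab('wrist');save('wrist5.png',f['image'],1.4)
f=load('side');save('side5b.png',f['image'][100:220,220:340],5)
E
```

```text
(no output)
```

View pics/wrist5.png

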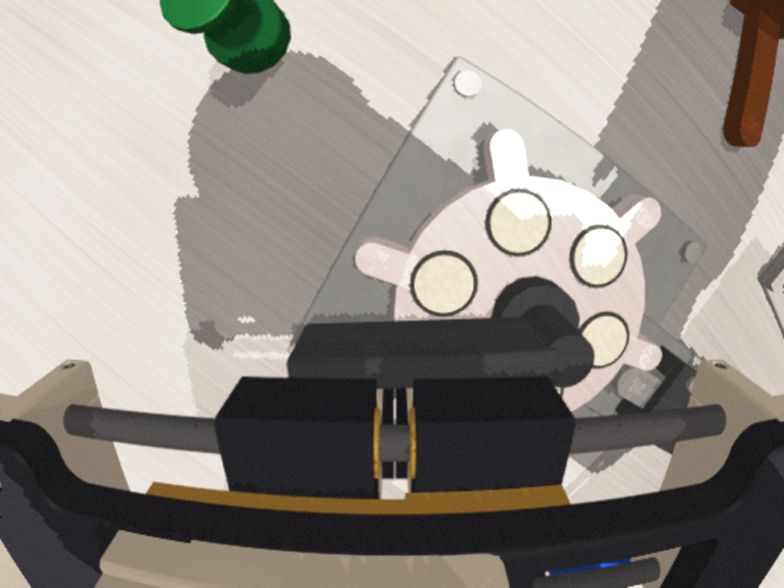

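View pics/side5b.png

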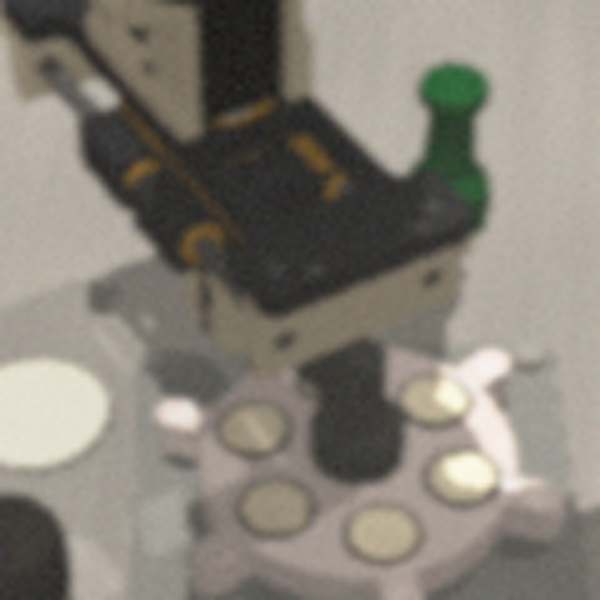

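In the wrist view the lever lies along the jaw line, left of the hub at (545,320), in contact with the fingers. The wheel is held by the bar (teeth now at 41° and -19°). Force is still only about 4 N, so there is no stop yet. Press on until it rises.

```bash
python3 -m handwheel '[[-0.17,-0.26,0,-0.052]]'; python3 -m handwheel '[[-0.18,-0.25,0,-0.052]]'
```

```text
t: 11.25
eef_pos: [0.597, -0.1659, 0.2415]
ee_rot: [-3.139, 0.004, -2.533]
force: [10.2, 13.1, -2.4]
width: 0.0004
t: 11.35
eef_pos: [0.5968, -0.1668, 0.2416]
ee_rot: [-3.139, 0.009, -2.586]
force: [16.4, 22.2, -6.1]
width: 0.0002
```

A hard stop: force jumped from 4 to 27 N with the arm stalled. Hold briefly, then back off counter-clockwise, lift and look.

```bash
python3 -m handwheel '[[0,0,0,0],[0,0,0,0],[0,0,0,0],[0.3,0.3,0,0.05],[0.5,0.5,0,0],[0.8,0.8,0,0],[0.8,0.8,0,0],[0,0,1.5,0],[0,0,3,0],[0,0,4,0],[0,0,4,0],[-3,3,3,0],[-4,4,0,0],[-4,4,0,0],[-4,4,0,0],[-3,4,0,0],[-2,4,0,0],[0,4,0,0],[0,0,0,0]]'; python3 - <<'E'
from h import *
def fix(q): d=q[:,:2]-[.5474,-.1281]; return np.c_[d@[.992,.129],d@[-.129,.992]]
for n in ['scene','side']:
    f=grab(n);save(n+'6.png',f['image'][70:330,140:420],2.2)
    W=pts(f).reshape(-1,3);W=W[np.isfinite(W[:,2])];r=fix(W);R=np.hypot(*r.T);A=np.degrees(np.arctan2(r[:,1],r[:,0]))
    k=(W[:,2]>.084)&(W[:,2]<.094)&(R<.098)&(R>.04);print('lever',np.median(A[k]),k.sum())
    k=(W[:,2]>.028)&(W[:,2]<.041)&(R>.066)&(R<.079)&(A>20)&(A<60);print('tooth',np.median(A[k]))
    k=(W[:,2]>.065)&(W[:,2]<.08)&(abs(r[:,0])<.03)&(R>.13)&(R<.2);print('plate',np.percentile(r[k],[2,50,98],axis=0).round(4).tolist())
s=arm.get_state();print(s['eef_pos'],s['force'])
E
```

```text
t: 13.25
eef_pos: [0.4324, 0.1138, 0.3954]
ee_rot: [3.142, 0.002, -2.534]
force: [1.0, -0.5, -0.7]
width: 0.0004
lever -57.93626091746161 175
tooth 40.03568305294328
plate [[-0.0206, 0.1496], [0.0044, 0.1555], [0.0218, 0.1614]]
lever -57.41163909355633 145
tooth 42.627209344296
plate [[-0.0212, 0.1504], [0.0002, 0.1588], [0.0213, 0.1629]]
[0.43255237 0.11132635 0.39473307] [ 0.1402514  -0.80795456  0.74597684]
```

View pics/scene6.png

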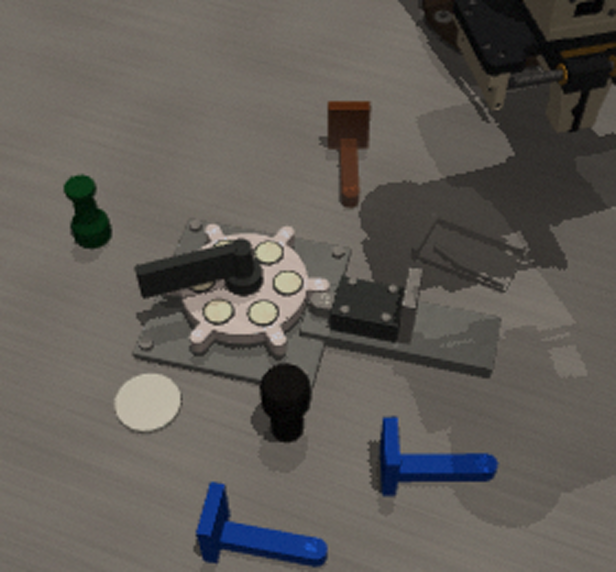

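View pics/side6.png

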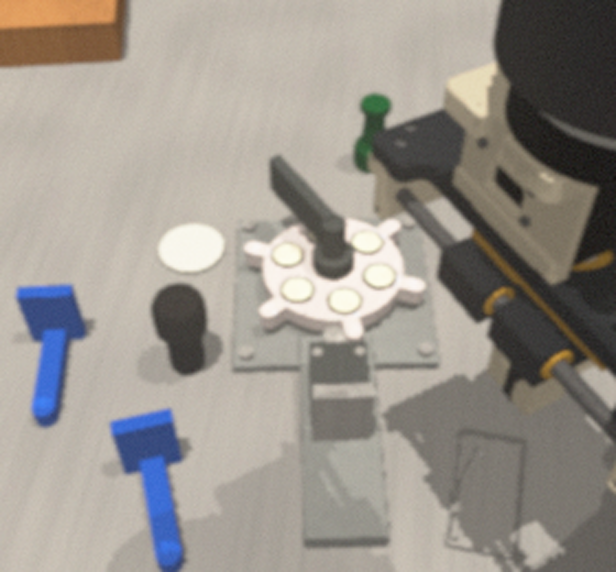

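```bash
python3 -c "
from station import arm
arm.job_done(); print(arm.get_state()['t'])"
```

```text
the job is handed in; nothing more can be done
the job is handed in; nothing more can be done
```

I pushed the steel locking bar home, swung the clamp lever clockwise to its stop, backed off and handed the job in shortly after 13 s. The hand-in reports no verdict.

**Last checks:**
- **Bar:** the outer face of the plate reads about 0.161–0.163 m in the fixture frame, where home is 0.162 m.
- **Lever:** it went from about +42° to −58° from the fixture's +x. At the end the force jumped from 4 to 27 N with the arm stalled and the wheel held by the bar.
- **Surroundings:** the bystanders looked unmoved in the pictures, and the arm was clear of everything.

**One check that disagreed:** I could not read the clamp angle directly. Lever travel minus the wheel turn comes to about 1.4 rad if the wheel started centred, which is above the 1.3 rad stop. The first picture suggests the wheel started a few degrees off centre, which would bring it to about 1.3. I relied on the force jump as the sign of the stop.

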